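# Open the clamp-lidded decanter whose thread hand is unknown

## Robot

A 6-joint arm with a two-finger parallel gripper is mounted at the origin on the work surface. World frame = base frame: x ahead of the robot, y to its left, z up, the work surface at z = 0. Lengths are in m, angles in degrees, forces in N, time in s.
With the tool pointing down it reaches from about 0.3 to 0.75 m from the base axis. Payload 8.5 kg.
Tool frame: the origin (TCP) lies on the mounting face of the last link; the fingertips stand tip_extent ahead of it and the grasp point (between the pads) lies 155 mm ahead of it (tip_extent is the distance from the TCP to the fingertips, in m); z points along the fingers, y is the line along which they close (so a half turn about z gives the same grasp; the last joint's range is limited). The gripper opens to 85 mm and grips with 20 to 120 N. Pads are 22 mm wide; open, the fingers measure 114 mm over their backs; the gripper's body (76 mm by 85 mm) begins 54 mm behind the grasp point. The pads swing forward as they close: fully open they stand 13 mm farther back than shut.
Start: joints at [-75.934, 21.807, 74.336, -0, 83.858, -12.336], TCP at [0.245, -0.493, 0.405] pointing down, gripper open.
Joint ranges: [-178.18, 178.18], [-50.72, 133.34], [12.68, 142.11], [-81.47, 261.47], [9.98, 163.14], [-165.26, 165.26]. Speed limits (degrees/s): [136.94, 136.94, 180, 180, 180, 180].

## Interface

Orientations are given as a 3x3 rotation matrix whose columns are the frame's x, y, z axes.
In Python, from rig import observe, get_image, camera_params, close_job, tip_extent gives the robot as it stands.
- The arm moves only by the shell command python3 -m creep 'ROWS' [FORCE]. ROWS is JSON, a list of rows, each an object with "jaw": the gripper's target within -1 to 1 (shut at 1, half-way at 0, fully open at -1); "travel": the shift along the world's x, y, z in mm, a list of three; "roll": the turn about the world's z in rad. A call has 1 to 12 rows; each row is the pose to reach, as a shift and turn from the pose commanded when the call began; what a row does not reach only later rows make up. A row lasts 1/10 s, in which the tool goes at most 50 mm and 8.59 degrees, less where a joint would pass 70% of its speed; a pose out of reach is approached as far as the arm can. A call with a gripper value outside its range is refused whole. The fingers move at their own pace and stop on an object; FORCE is the grip in N (left out, the last holds). Time passes only in rows, so rows that repeat a pose let the fingers close. It gives the time, the measured TCP pose, the force, the opening and the grip force at its end, in the units of the state.
- observe(): the state, without advancing time (a new reading comes with each control period).
- get_image(name): name is "scene" or "top"; returns (picture, depth): 384x512x3 uint8, red, green, blue; 384x512 float32, m along the optical axis (not along the pixel's ray), 0 where there is no reading.
- camera_params(name): a dict with "mtx" (3x3 intrinsics, pixels), "dist_coeffs" ([k1, k2, p1, p2, k3] as OpenCV has them; the pictures are not rectified), "extrinsics" (4x4, takes a point from camera to world coordinates). Camera axes: x right, y down, z forward; pixel columns grow to the right and rows downward; lengths in m; the calibration is good to about 2 mm. A picture is of the moment at which its call begins. camera_params takes no time and is no camera call.
- close_job(): hands the job in; it is judged then, once.
The state is a dict: "time_s": time; "q": joint angles; "qvel": joint speeds; "joint_efforts": joint torques, N m; "position": TCP position; "tool_rot": TCP orientation; "ft_force": force on the tool from outside, world axes, zero at the start; "wrist_torque": the same for the moment, N m; "grip_width": finger opening in m; "gripper_force": force on a finger pad.
Only numpy, scipy, OpenCV 4.12 (cv2) and the standard library are available. Lean on these libraries where they do the work, as an engineer would, in place of code of your own. Each camera call takes 0.05 s, during which the arm holds its last target. There are 200 camera calls.

## Task

Open the decanter: slacken its clamp lid fully by the knob, then lift the lid out and stand it upright on the oak tray, gently. Nobody remembers which way the thread runs, so try the knob carefully both ways, never force it where it will not go, and do not pull on the lid while its jaws still hold. Do not lean on the decanter, leave the tumbler, bottle opener and lamp dimmer alone and do not push the tray about.

Things in the scene. Friction and masses are not known exactly. Their poses are not given: they have to be found in the camera images.
- decanter: Square clear-glass decanter, 98 mm square, on a dark 104 mm wooden foot; it is fast and cannot move. Origin: centre of its underside, z up. Its neck ends in a stainless collar 64 mm square, top 180 mm above the ledge. The mouth is a 41 mm square hole through a lip 10 mm thick; under the lip the neck is 58 mm square inside.
- mouth (a point): Centre of the decanter's mouth, level with the collar's top (180 mm above the ledge).
- lid: Loose steel clamp lid, about 0.22 kg. Origin: centre of the plug's flat underside, z up. Plug 38 mm square, 30 mm tall, on which it can stand; above it a flange 58 mm square, 7 mm thick, that rests on the collar (seated origin 150 mm above the ledge). The square plug has 1.5 mm play each side in the mouth: it can shift a little and twist about 0.08 rad, not turn.
- knob (a point): Middle of the charcoal bar-shaped knob on top of the lid, 57 mm above the lid's origin; x along the bar, z up. The bar is 46 mm long, 14 mm wide, 28 mm tall (43 to 71 mm above the lid's origin, so its foot is 6 mm over the flange). It is pinched across its width and turns about the vertical axis; everything beside and above it is free.
- screw (a joint): Angle of the lid's screw in rad: 0 hard tight, grows as it loosens whichever way its thread runs, end stop at 2.2. Turning it takes about 0.08 N m. It starts tight, at 0 to 0.04.
- twist (a joint): Springy wind-up of the knob against the screw, in rad, either sign, 0 when no torque acts: 1.0 N m per rad. The thread is damaged beyond 0.30 rad (0.30 N m) either way; 0.08 is usual while the screw turns freely.
- tray: Loose oak tray shaped like a cheeseboard, 0.7 kg, 190 mm (x) by 140 mm (y), rim 16 mm high and 7 mm thick, inner floor 7 mm above the ledge, with a flat handle reaching to 182 mm along its +x. Origin: centre of the underside of the rectangular part, z up.
- tumbler: Charcoal ceramic tumbler, 72 mm across, 90 mm tall; bystander. Origin: centre of its underside.
- opener: Flat stainless bottle opener, 140 mm long along its x, 5 mm thick; bystander. Origin: on its underside.
- dimmer_mark (a point): Mark near the rim of the small brass dimmer knob of the picture lamp, on a white base on the ledge; bystander, not to be turned.
- jaw_a: One of the two brass jaws, along the lid's +x. Tight, it sticks out 6.5 mm from the plug under the lip and holds the lid down (2.5 mm slack upwards); pulling on it with over 20 N spoils it. It draws in as the screw loosens, 3.5 mm per rad, and is wholly inside the plug from 1.9 rad on. Its origin is the lid's, shifted as it draws in.
- jaw_b: The other of the two brass jaws, along the lid's -x. Tight, it sticks out 6.5 mm from the plug under the lip and holds the lid down (2.5 mm slack upwards); pulling on it with over 20 N spoils it. It draws in as the screw loosens, 3.5 mm per rad, and is wholly inside the plug from 1.9 rad on. Its origin is the lid's, shifted as it draws in.
Not all that is in view belongs to the job. What is shaped like the lid but blue or purple is not meant.

How it is judged (in metres and radians):
On the way, in this order (a step that is already met when the one before it is completed fails the run):
1. the screw is loosened until the jaws are drawn in, the lid still seated in the mouth (value of joint screw above 1.85 rad and z of lid in the frame of decanter below 0.156 m), for 0.1 s.
2. the lid is lifted clear above the mouth (z of lid in the frame of mouth above 0.004 m and horizontal distance between lid and mouth below 0.03 m).
At the end, for the whole second after the job is handed in: The lid stands upright (within 0.08 rad) on the tray's inner floor, its plug inside the rim, at rest and released (x of lid in the frame of tray between -0.08 and 0.08 m and y of lid in the frame of tray between -0.055 and 0.055 m and z of lid in the frame of tray below 0.012 m and angle between lid's own z axis and vertical below 0.08 rad and linear speed of lid below 0.02 m/s and contact force between the fingers and lid below 0.1 N); the robot touches nothing.
It fails at once if the knob is forced: more than 0.30 rad of wind-up (0.30 N m) either way (value of joint twist above 0.3 rad or value of joint twist below -0.3 rad).
It fails at once if the lid is pulled while its jaws still hold under the lip (over 20 N), or the robot leans on the decanter (over 25 N) (contact force between any of jaw_a, jaw_b and decanter above 20 N or contact force between any of the fingers, the arm and decanter above 25 N).
It fails at once if the lid is banged down on the tray (over 25 N) (contact force between lid and tray above 25 N).
It fails at once if the tray is pushed more than 30 mm (distance of tray from where it was at the start of the episode above 0.03 m).
It fails at once if tumbler, opener or dimmer is disturbed (distance of any of tumbler, opener from where it was at the start of the episode above 0.02 m or distance of dimmer_mark from where it was at the start of the episode above 0.01 m).
It also fails if it takes over 72 s, if anything falls off the work surface, if the arm or the gripper's body presses on something with over 40 N, if the wrist force passes 120 N, or if a joint passes its speed limit or range.

## Working session

There is one attempt and no reset: what is moved stays moved. The work goes in short steps, Python scripts to look and compute and a shell command to move; the robot and the scene stay as the last step left them, time stands still between calls to the robot, and variables do not carry over. Pictures are saved under pics/ and viewed, at most 10 in all, crops included, and the job is handed in when it is done.

```bash
ls; mkdir -p pics; python3 - <<'E'
from rig import *
import cv2,numpy as np
for n in("scene","top"):
    im,d=get_image(n); np.savez(f"pics/{n}0.npz",im=im,d=d)
    cv2.imwrite(f"pics/{n}0.png",im[:,:,::-1])
    p=camera_params(n); print(n,np.round(p["mtx"],1).tolist(),np.round(p["dist_coeffs"],3),np.round(p["extrinsics"],3).tolist())
print(tip_extent, observe())
E
```

```text
pics
scene [[404.3, 0.0, 259.3], [0.0, 404.3, 198.4], [0.0, 0.0, 1.0]] [0.011 0.    0.    0.    0.   ] [[0.074, 0.819, -0.57, 0.992], [0.997, -0.057, 0.047, -0.096], [0.006, -0.572, -0.821, 0.796], [0.0, 0.0, 0.0, 1.0]]
top [[445.5, 0.0, 253.8], [0.0, 445.5, 193.6], [0.0, 0.0, 1.0]] [-0.162  0.     0.     0.     0.   ] [[-0.016, -0.994, 0.109, 0.479], [-1.0, 0.016, 0.002, -0.055], [-0.004, -0.109, -0.994, 1.041], [0.0, 0.0, 0.0, 1.0]]
0.1734 {'time_s': 0.1, 'q': array([-7.59327042e+01,  2.18393416e+01,  7.43807233e+01,  1.09132346e-03,
        8.38569353e+01, -1.23374287e+01]), 'qvel': array([ 0.02411417, -0.16406008, -0.06955376, -0.08350386,  0.03251331,
        0.03234856]), 'joint_efforts': array([ 3.77738368e-03, -4.49219799e+01, -2.31658405e+01, -1.31583874e-04,
        3.60184633e-03,  1.11886445e-05]), 'position': array([ 0.24456646, -0.49259387,  0.40415079]), 'tool_rot': array([[ 8.95676052e-01,  4.44706998e-01, -3.08281610e-04],
       [ 4.44707000e-01, -8.95675149e-01,  1.30820597e-03],
       [ 3.05648173e-04, -1.30882375e-03, -9.99999097e-01]]), 'ft_force': array([-0.32546349,  0.65689106, -0.29584174]), 'wrist_torque': array([ 0.0069797 , -0.02859384,  0.00164314]), 'gripper_force': 0.0, 'grip_width': 0.08528195635687497}
```

View pics/scene0.png

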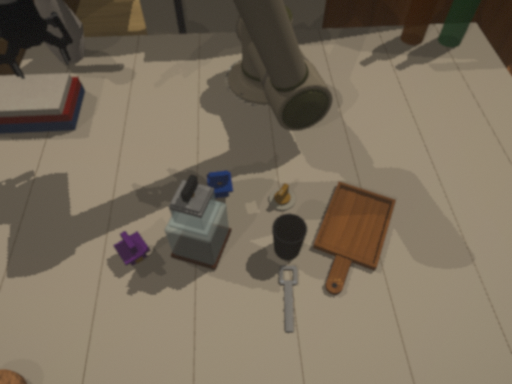

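View pics/top0.png

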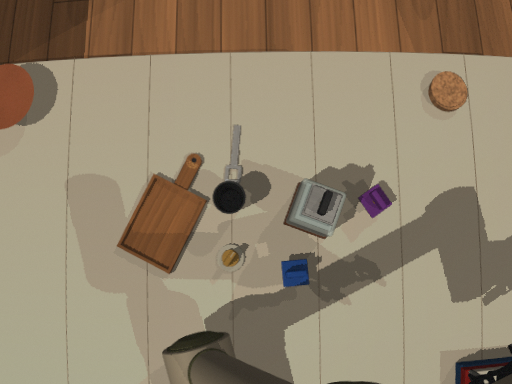

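The scene picture shows the grey lid's dark knob at about (190,188), with the tray at (355,225), tumbler at (289,235) and opener at (289,300). In the top picture the knob is at (325,203), the tray at (164,223), the tumbler at (229,197) and the dimmer at (231,257). The blue and purple lids are decoys.

```bash
cat > h.py <<'E'
import cv2,numpy as np
from rig import *
def ray(n,uv):
    p=camera_params(n); E=np.array(p["extrinsics"])
    u=cv2.undistortPoints(np.array(uv,float).reshape(-1,1,2),np.array(p["mtx"]),np.array(p["dist_coeffs"])).reshape(-1,2)
    return E[:3,3],np.c_[u,np.ones(len(u))]@E[:3,:3].T
def plane(n,uv,z):
    o,d=ray(n,uv); return o+d*((z-o[2])/d[:,2])[:,None]
def tri(uva,uvb):
    o1,d1=ray("scene",[uva]);o2,d2=ray("top",[uvb]);d1,d2=d1[0],d2[0]
    s=np.linalg.lstsq(np.c_[d1,-d2],o2-o1,rcond=None)[0]
    a,b=o1+s[0]*d1,o2+s[1]*d2; return (a+b)/2,np.linalg.norm(a-b)
def pts(n,mask,d):
    v,u=np.nonzero(mask&(d>0)); E=np.array(camera_params(n)["extrinsics"]); o,r=ray(n,np.c_[u,v]); return o+r*d[v,u][:,None]
def box(m): # largest contour of mask
    c,_=cv2.findContours(m.astype(np.uint8),cv2.RETR_EXTERNAL,cv2.CHAIN_APPROX_NONE); return max(c,key=cv2.contourArea)
def crop(m,x0,x1,y0,y1):
    z=np.zeros_like(m); z[y0:y1,x0:x1]=m[y0:y1,x0:x1]; return z
E
python3 - <<'E'
from h import *
S={n:np.load(f"pics/{n}0.npz") for n in("scene","top")}
win={"scene":(165,225,165,225),"top":(300,350,180,230)}
tr={"scene":(305,400,175,300),"top":(105,215,150,280)}
cen={}
for n in S:
    im,d=S[n]["im"],S[n]["d"]; v=im.max(2)
    m=crop(v<50,*win[n]); c=box(m); k=np.zeros(m.shape,np.uint8); cv2.drawContours(k,[c],-1,1,-1)
    r=cv2.minAreaRect(c); cen[n]=r[0]; P=pts(n,k>0,d); print(n,"knob",r,k.sum(),"z pct",np.percentile(P[:,2],[5,50,90]))
    T=P[P[:,2]>np.percentile(P[:,2],90)-.006]; 
    rr=cv2.minAreaRect((T[:,:2]*1000).astype(np.float32)); print("  top-face pts",len(T),T.mean(0).round(4),rr)
    hsv=cv2.cvtColor(im,cv2.COLOR_RGB2HSV)
    t=crop((hsv[...,0]<22)&(hsv[...,1]>90),*tr[n]); t=cv2.morphologyEx(t.astype(np.uint8),cv2.MORPH_OPEN,np.ones((19,19)))
    c=box(t); a=cv2.minAreaRect(c); print("  tray",a); b=plane(n,cv2.boxPoints(a),0.014); print((b*1000).round(), b.mean(0).round(4))
    P=pts(n,t>0,d); print("  tray z",np.percentile(P[:,2],[5,50,95]))
    big=[cv2.resize(S[q]["im"][w[2]-20:w[3]+20,w[0]-20:w[1]+20],(390,400),interpolation=2)for q,w in win.items()]
print(tri(cen["scene"],cen["top"]))
cv2.imwrite("pics/crop.png",np.hstack(big)[:,:,::-1])
E
```

```text
scene knob ((189.1999969482422, 188.60000610351562), (9.838699340820312, 26.832815170288086), 26.56505012512207) 235 z pct [0.2024023  0.21830766 0.22158597]
  top-face pts 140 [ 0.5565 -0.1852  0.22  ] ((555.6226196289062, -185.46083068847656), (11.059157371520996, 42.74933624267578), 68.26917266845703)
  tray ((353.65093994140625, 226.47171020507812), (66.0704345703125, 78.57024383544922), 15.945395469665527)
[[606.  49.  14.]
 [406. 132.  14.]
 [470. 272.  14.]
 [657. 175.  14.]] [0.5347 0.1569 0.014 ]
  tray z [0.00426219 0.00700611 0.01604151]
top knob ((324.7123107910156, 202.26712036132812), (8.309921264648438, 25.280887603759766), 20.556047439575195) 207 z pct [0.21012968 0.221362   0.22325069]
  top-face pts 183 [ 0.5504 -0.1852  0.2215] ((551.0809326171875, -185.80874633789062), (14.062249183654785, 46.065818786621094), 67.28876495361328)
  tray ((162.7010040283203, 220.29806518554688), (60.17561340332031, 88.5484619140625), 27.12130355834961)
[[473. 272.  14.]
 [658. 176.  14.]
 [590.  50.  14.]
 [410. 145.  14.]] [0.5327 0.1606 0.014 ]
  tray z [0.00518122 0.00854774 0.01766637]
(array([ 0.55165276, -0.1870157 ,  0.20470233]), np.float64(9.294104450954811e-05))
```

View pics/crop.png

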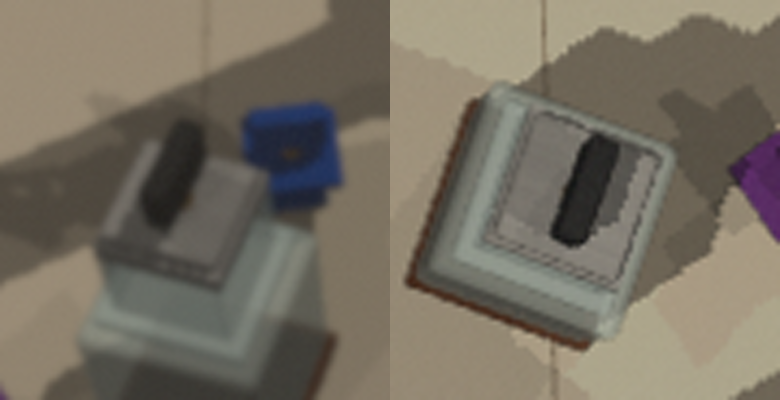

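The crop confirms the charcoal bar on the grey lid. Its centre is near (0.552, -0.186), its top is at z 0.221, and its bar lies at about -22.5°. Tray centre is about (0.534, 0.159). Next I move above the knob.

```bash
python3 -m creep '[{"jaw":-1,"travel":[0,0,25],"roll":-0.1},{"jaw":-1,"travel":[35,35,30],"roll":-0.2},{"jaw":-1,"travel":[70,70,30],"roll":-0.3},{"jaw":-1,"travel":[105,105,30],"roll":-0.4},{"jaw":-1,"travel":[140,140,30],"roll":-0.5},{"jaw":-1,"travel":[175,175,30],"roll":-0.6},{"jaw":-1,"travel":[210,210,30],"roll":-0.7},{"jaw":-1,"travel":[245,245,30],"roll":-0.8},{"jaw":-1,"travel":[280,280,30],"roll":-0.853},{"jaw":-1,"travel":[307,307,30],"roll":-0.853},{"jaw":-1,"travel":[307,307,30],"roll":-0.853},{"jaw":-1,"travel":[307,307,30],"roll":-0.853}]' 25
python3 - <<'E'
from h import *
o=observe();print(o["position"],o["q"].round(1),np.degrees(np.arctan2(*o["tool_rot"][[1,0],1])))
big=[]
for n,(x,y) in {"scene":(190,188),"top":(325,202)}.items():
    im,d=get_image(n); big.append(cv2.resize(im[y-60:y+60,x-60:x+60],(400,400),interpolation=2))
cv2.imwrite("pics/above.png",np.hstack(big)[:,:,::-1])
E
```

```text
time_s: 1.3
position: [0.5518, -0.1852, 0.4341]
tool_rot: [[0.925, -0.381, -0.001], [-0.381, -0.925, 0.0], [-0.001, 0.0, -1.0]]
ft_force: [-0.5, -0.3, -0.8]
grip_width: 0.0855
gripper_force: 0.0
[ 0.55183934 -0.18516409  0.4341284 ] [-30.2  24.1  65.8  -0.   90.2  82.2] -112.38155473429093
```

View pics/above.png

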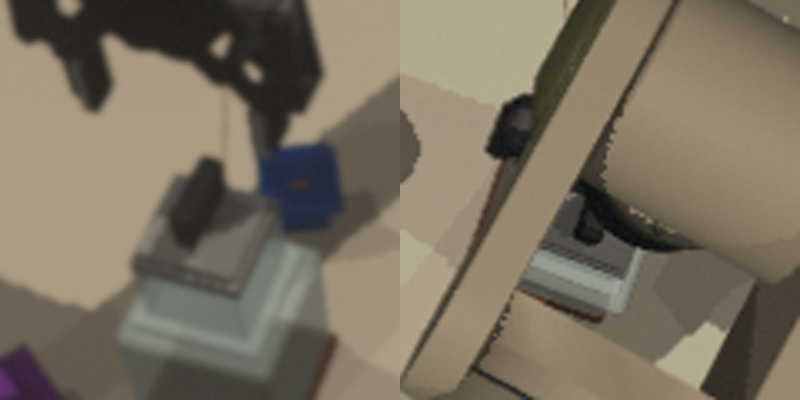

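The fingers straddle the knob, at crop (95,95) and (270,130) with the bar at (200,200) between them. I'll descend and close.

```bash
python3 -m creep '[{"jaw":-1,"travel":[0,-1,-20],"roll":0},{"jaw":-1,"travel":[0,-1,-40],"roll":0},{"jaw":0,"travel":[0,-1,-55],"roll":0},{"jaw":0.4,"travel":[0,-1,-66],"roll":0},{"jaw":0.5,"travel":[0,-1,-66],"roll":0},{"jaw":0.6,"travel":[0,-1,-66],"roll":0},{"jaw":0.7,"travel":[0,-1,-66],"roll":0},{"jaw":0.7,"travel":[0,-1,-66],"roll":0}]' 25
python3 -m creep '[{"jaw":0.78,"travel":[0,0,0],"roll":0},{"jaw":0.82,"travel":[0,0,0],"roll":0},{"jaw":0.86,"travel":[0,0,0],"roll":0},{"jaw":0.9,"travel":[0,0,0],"roll":0},{"jaw":1,"travel":[0,0,0],"roll":0},{"jaw":1,"travel":[0,0,0],"roll":0},{"jaw":1,"travel":[0,0,0],"roll":0}]' 25
python3 -c "
from rig import *;o=observe();print(o['wrist_torque'],o['ft_force'],o['position'])"
```

```text
time_s: 2.2
position: [0.5516, -0.1867, 0.3697]
tool_rot: [[0.924, -0.382, 0.002], [-0.382, -0.924, -0.001], [0.002, 0.0, -1.0]]
ft_force: [-0.4, 1.2, 3.8]
grip_width: 0.0137
gripper_force: 24.8
time_s: 2.9
position: [0.5516, -0.1866, 0.3697]
tool_rot: [[0.924, -0.382, 0.002], [-0.382, -0.924, -0.001], [0.002, 0.0, -1.0]]
ft_force: [-0.6, 0.2, 6.1]
grip_width: 0.0135
gripper_force: 25.1
[-0.01419637  0.09168536  0.00243699] [-0.64525073  0.21431084  6.07826001] [ 0.5515804  -0.18663356  0.36972024]
```

```bash
T='from rig import *;o=observe();print(o["wrist_torque"].round(3))'
python3 -m creep '[{"jaw":1,"travel":[0,0,0],"roll":0.03},{"jaw":1,"travel":[0,0,0],"roll":0.06},{"jaw":1,"travel":[0,0,0],"roll":0.06}]'; python3 -c "$T"
python3 -m creep '[{"jaw":1,"travel":[0,0,0],"roll":0.03},{"jaw":1,"travel":[0,0,0],"roll":0.06},{"jaw":1,"travel":[0,0,0],"roll":0.06}]'; python3 -c "$T"
```

```text
time_s: 3.2
position: [0.5516, -0.1866, 0.3697]
tool_rot: [[0.946, -0.325, 0.002], [-0.325, -0.946, -0.001], [0.002, 0.0, -1.0]]
ft_force: [-1.4, -0.3, 5.7]
grip_width: 0.0131
gripper_force: 25.2
[-0.002  0.089 -0.064]
time_s: 3.5
position: [0.5516, -0.1866, 0.3697]
tool_rot: [[0.963, -0.268, 0.002], [-0.268, -0.963, -0.001], [0.002, 0.001, -1.0]]
ft_force: [-0.3, -0.5, 6.4]
grip_width: 0.014
gripper_force: 25.2
[-0.002  0.059 -0.156]
```

The torque rose past 0.08 N m to 0.156, so the knob is blocked this way. I'll go back and try the other direction.

```bash
T='from rig import *;o=observe();print(o["wrist_torque"].round(3))'
python3 -m creep '[{"jaw":1,"travel":[0,0,0],"roll":-0.06},{"jaw":1,"travel":[0,0,0],"roll":-0.12},{"jaw":1,"travel":[0,0,0],"roll":-0.18},{"jaw":1,"travel":[0,0,0],"roll":-0.18}]'; python3 -c "$T"
python3 -m creep '[{"jaw":1,"travel":[0,0,0],"roll":-0.03},{"jaw":1,"travel":[0,0,0],"roll":-0.06},{"jaw":1,"travel":[0,0,0],"roll":-0.06}]'; python3 -c "$T"
python3 -m creep '[{"jaw":1,"travel":[0,0,0],"roll":-0.03},{"jaw":1,"travel":[0,0,0],"roll":-0.06},{"jaw":1,"travel":[0,0,0],"roll":-0.06}]'; python3 -c "$T"
```

```text
time_s: 3.9
position: [0.5516, -0.1866, 0.3697]
tool_rot: [[0.899, -0.438, 0.002], [-0.438, -0.899, -0.001], [0.002, 0.0, -1.0]]
ft_force: [-0.8, 0.6, 5.9]
grip_width: 0.0137
gripper_force: 25.2
[-0.023  0.149  0.062]
time_s: 4.2
position: [0.5516, -0.1866, 0.3697]
tool_rot: [[0.871, -0.491, 0.002], [-0.491, -0.871, -0.001], [0.002, 0.0, -1.0]]
ft_force: [-1.0, -1.1, 6.2]
grip_width: 0.013
gripper_force: 25.2
[0.011 0.176 0.118]
time_s: 4.5
position: [0.5516, -0.1866, 0.3697]
tool_rot: [[0.84, -0.542, 0.002], [-0.542, -0.84, -0.001], [0.002, 0.0, -1.0]]
ft_force: [0.4, 0.0, 6.5]
grip_width: 0.0133
gripper_force: 25.2
[-0.152  0.187  0.095]
```

The torque holds near 0.1 N m, so negative roll loosens it. I'll regrasp a half turn round to have the full wrist range.

```bash
T='from rig import *;o=observe();print(o["wrist_torque"].round(3),o["q"].round(1))'
python3 -m creep '[{"jaw":0.8,"travel":[0,0,1],"roll":0},{"jaw":0.2,"travel":[0,0,1],"roll":0},{"jaw":-0.5,"travel":[0,0,1],"roll":0},{"jaw":-0.8,"travel":[0,0,10],"roll":0},{"jaw":-0.8,"travel":[0,0,30],"roll":0.14},{"jaw":-0.8,"travel":[0,0,30],"roll":0.28},{"jaw":-0.8,"travel":[0,0,30],"roll":0.42},{"jaw":-0.8,"travel":[0,0,30],"roll":0.56},{"jaw":-0.8,"travel":[0,0,30],"roll":0.7},{"jaw":-0.8,"travel":[0,0,30],"roll":0.84},{"jaw":-0.8,"travel":[0,0,30],"roll":0.98},{"jaw":-0.8,"travel":[0,0,30],"roll":1.12}]'
python3 -m creep '[{"jaw":-0.8,"travel":[0,0,0],"roll":0.14},{"jaw":-0.8,"travel":[0,0,0],"roll":0.28},{"jaw":-0.8,"travel":[0,0,0],"roll":0.42},{"jaw":-0.8,"travel":[0,0,0],"roll":0.56},{"jaw":-0.8,"travel":[0,0,0],"roll":0.7},{"jaw":-0.8,"travel":[0,0,0],"roll":0.84},{"jaw":-0.8,"travel":[0,0,0],"roll":0.98},{"jaw":-0.8,"travel":[0,0,0],"roll":1.12},{"jaw":-0.8,"travel":[0,0,0],"roll":1.26},{"jaw":-0.8,"travel":[0,0,0],"roll":1.4},{"jaw":-0.8,"travel":[0,0,0],"roll":1.54},{"jaw":-0.8,"travel":[0,0,0],"roll":1.68}]'
python3 -m creep '[{"jaw":-0.8,"travel":[0,0,0],"roll":0.14},{"jaw":-0.8,"travel":[0,0,0],"roll":0.28},{"jaw":-0.8,"travel":[0,0,0],"roll":0.39},{"jaw":-0.8,"travel":[0,0,0],"roll":0.39}]'; python3 -c "$T"
```

```text
time_s: 5.7
position: [0.5515, -0.1866, 0.3994]
tool_rot: [[0.851, 0.526, 0.0], [0.526, -0.851, -0.0], [0.0, 0.0, -1.0]]
ft_force: [0.1, -0.5, 0.6]
grip_width: 0.077
gripper_force: 0.0
time_s: 6.9
position: [0.5516, -0.1866, 0.3993]
tool_rot: [[-0.615, 0.788, 0.0], [0.788, 0.615, -0.0], [-0.0, 0.0, -1.0]]
ft_force: [0.2, -0.0, 0.0]
grip_width: 0.0768
gripper_force: 0.0
time_s: 7.3
position: [0.5515, -0.1866, 0.3993]
tool_rot: [[-0.866, 0.499, 0.0], [0.499, 0.866, -0.0], [-0.0, 0.0, -1.0]]
ft_force: [0.8, 0.8, 0.5]
grip_width: 0.077
gripper_force: 0.0
[-0.005 -0.025 -0.023] [-30.3  25.3  69.6   0.   85.1 -90.4]
```

```bash
T='from rig import *;o=observe();print(o["wrist_torque"].round(3),o["q"].round(1))'
python3 -m creep '[{"jaw":-0.5,"travel":[0,0,-15],"roll":0},{"jaw":0,"travel":[0,0,-30],"roll":0},{"jaw":0.5,"travel":[0,0,-30],"roll":0},{"jaw":0.7,"travel":[0,0,-30],"roll":0},{"jaw":0.8,"travel":[0,0,-30],"roll":0},{"jaw":0.9,"travel":[0,0,-30],"roll":0},{"jaw":1,"travel":[0,0,-30],"roll":0},{"jaw":1,"travel":[0,0,-30],"roll":0},{"jaw":1,"travel":[0,0,-30],"roll":0}]' 25; python3 -c "$T"
python3 -m creep '[{"jaw":1,"travel":[0,0,0],"roll":-0.05},{"jaw":1,"travel":[0,0,0],"roll":-0.1},{"jaw":1,"travel":[0,0,0],"roll":-0.15},{"jaw":1,"travel":[0,0,0],"roll":-0.2},{"jaw":1,"travel":[0,0,0],"roll":-0.2}]'; python3 -c "$T"
```

```text
time_s: 8.2
position: [0.5516, -0.1866, 0.3696]
tool_rot: [[-0.866, 0.5, 0.002], [0.5, 0.866, -0.001], [-0.002, 0.0, -1.0]]
ft_force: [0.3, 0.8, 4.8]
grip_width: 0.0135
gripper_force: 29.3
[ 0.138  0.038 -0.035] [-30.3  26.5  72.5   0.   80.8 -90.3]
time_s: 8.7
position: [0.5516, -0.1866, 0.3697]
tool_rot: [[-0.748, 0.663, 0.002], [0.663, 0.748, -0.001], [-0.002, 0.0, -1.0]]
ft_force: [-0.1, -1.0, 7.5]
grip_width: 0.0137
gripper_force: 29.3
[0.108 0.039 0.07 ] [-30.3  26.5  72.5  -0.   80.8 -78.8]
```

```bash
T='from rig import *;o=observe();print(o["wrist_torque"].round(3),o["q"].round(1))'
python3 -m creep '[{"jaw":1,"travel":[0,0,0],"roll":-0.06},{"jaw":1,"travel":[0,0,0],"roll":-0.12},{"jaw":1,"travel":[0,0,0],"roll":-0.18},{"jaw":1,"travel":[0,0,0],"roll":-0.24},{"jaw":1,"travel":[0,0,0],"roll":-0.3},{"jaw":1,"travel":[0,0,0],"roll":-0.36},{"jaw":1,"travel":[0,0,0],"roll":-0.42},{"jaw":1,"travel":[0,0,0],"roll":-0.48}]'|grep -E "tool_rot|grip"; python3 -c "$T"
python3 -m creep '[{"jaw":1,"travel":[0,0,0],"roll":-0.06},{"jaw":1,"travel":[0,0,0],"roll":-0.12},{"jaw":1,"travel":[0,0,0],"roll":-0.18},{"jaw":1,"travel":[0,0,0],"roll":-0.24},{"jaw":1,"travel":[0,0,0],"roll":-0.3},{"jaw":1,"travel":[0,0,0],"roll":-0.36},{"jaw":1,"travel":[0,0,0],"roll":-0.42},{"jaw":1,"travel":[0,0,0],"roll":-0.48}]'|grep -E "tool_rot|grip"; python3 -c "$T"
python3 -m creep '[{"jaw":1,"travel":[0,0,0],"roll":-0.06},{"jaw":1,"travel":[0,0,0],"roll":-0.12},{"jaw":1,"travel":[0,0,0],"roll":-0.18},{"jaw":1,"travel":[0,0,0],"roll":-0.24},{"jaw":1,"travel":[0,0,0],"roll":-0.3},{"jaw":1,"travel":[0,0,0],"roll":-0.36},{"jaw":1,"travel":[0,0,0],"roll":-0.42},{"jaw":1,"travel":[0,0,0],"roll":-0.48}]'|grep -E "tool_rot|grip"; python3 -c "$T"
```

```text
tool_rot: [[-0.357, 0.934, 0.001], [0.934, 0.357, -0.001], [-0.001, 0.001, -1.0]]
grip_width: 0.0137
gripper_force: 29.4
[0.052 0.177 0.103] [-30.3  26.5  72.5  -0.   80.9 -51.2]
tool_rot: [[0.115, 0.993, 0.001], [0.993, -0.115, -0.001], [-0.001, 0.001, -1.0]]
grip_width: 0.0135
gripper_force: 29.4
[-0.014  0.325  0.085] [-30.3  26.5  72.5  -0.   80.9 -23.7]
tool_rot: [[0.561, 0.828, 0.001], [0.828, -0.561, -0.001], [-0.0, 0.001, -1.0]]
grip_width: 0.0136
gripper_force: 29.4
[0.069 0.389 0.106] [-30.3  26.5  72.5  -0.   80.9   3.8]
```

```bash
T='from rig import *;o=observe();print(o["wrist_torque"].round(3),o["q"].round(1))'
python3 -m creep '[{"jaw":1,"travel":[0,0,0],"roll":-0.06},{"jaw":1,"travel":[0,0,0],"roll":-0.12},{"jaw":1,"travel":[0,0,0],"roll":-0.18},{"jaw":1,"travel":[0,0,0],"roll":-0.24},{"jaw":1,"travel":[0,0,0],"roll":-0.3},{"jaw":1,"travel":[0,0,0],"roll":-0.36},{"jaw":1,"travel":[0,0,0],"roll":-0.36}]'|grep -E "tool_rot|grip"; python3 -c "$T"
python3 -m creep '[{"jaw":1,"travel":[0,0,0],"roll":-0.04},{"jaw":1,"travel":[0,0,0],"roll":-0.08},{"jaw":1,"travel":[0,0,0],"roll":-0.08}]'|grep -E "tool_rot|grip"; python3 -c "$T"
```

```text
tool_rot: [[0.816, 0.578, 0.001], [0.578, -0.816, -0.001], [-0.0, 0.001, -1.0]]
grip_width: 0.0132
gripper_force: 29.4
[0.086 0.436 0.045] [-30.3  26.5  72.5  -0.   80.9  24.4]
tool_rot: [[0.859, 0.511, 0.0], [0.511, -0.859, -0.001], [0.0, 0.001, -1.0]]
grip_width: 0.0136
gripper_force: 29.5
[0.162 0.508 0.058] [-30.3  26.5  72.5  -0.   80.9  28.9]
```

```bash
T='from rig import *;o=observe();print(o["wrist_torque"].round(3),o["ft_force"].round(1),o["position"].round(4))'
python3 -m creep '[{"jaw":1,"travel":[0,0,0],"roll":-0.04},{"jaw":1,"travel":[0,0,0],"roll":-0.06},{"jaw":1,"travel":[0,0,0],"roll":-0.06}]' |grep -E "grip"; python3 -c "$T"
python3 -m creep '[{"jaw":1,"travel":[0,0,0],"roll":0.05},{"jaw":1,"travel":[0,0,0],"roll":0.1},{"jaw":1,"travel":[0,0,0],"roll":0.1}]' |grep -E "grip"; python3 -c "$T"
python3 -m creep '[{"jaw":1,"travel":[0,0,1],"roll":0},{"jaw":1,"travel":[0,0,1],"roll":0}]' 35 |grep -E "grip"; python3 -c "$T"
python3 -m creep '[{"jaw":1,"travel":[0,0,1],"roll":0},{"jaw":1,"travel":[0,0,1],"roll":0}]' |grep -E "grip"; python3 -c "$T"
```

```text
grip_width: 0.0132
gripper_force: 29.5
[0.167 0.484 0.032] [-1.7  0.6  7.1] [ 0.5514 -0.1866  0.3696]
grip_width: 0.0137
gripper_force: 29.6
[ 0.197  0.441 -0.032] [-2.9 -0.5  7. ] [ 0.5514 -0.1866  0.3696]
grip_width: 0.0133
gripper_force: 34.9
[0.079 0.268 0.024] [-1.2  0.4  2.3] [ 0.5515 -0.1866  0.3697]
grip_width: 0.0133
gripper_force: 34.3
[ 0.019  0.005 -0.009] [-0.5 -0.2 -2.6] [ 0.5516 -0.1866  0.3703]
```

```bash
T='from rig import *;o=observe();print(o["wrist_torque"].round(3),o["ft_force"].round(1),o["position"].round(4))'
python3 -m creep '[{"jaw":1,"travel":[0,0,0.5],"roll":0},{"jaw":1,"travel":[0,0,1],"roll":0},{"jaw":1,"travel":[0,0,1],"roll":0}]' 35 |grep -E "grip"; python3 -c "$T"
python3 -m creep '[{"jaw":1,"travel":[0,0,0.5],"roll":0},{"jaw":1,"travel":[0,0,1],"roll":0},{"jaw":1,"travel":[0,0,1],"roll":0}]' 35 |grep -E "grip"; python3 -c "$T"
python3 -m creep '[{"jaw":1,"travel":[0,0,0.5],"roll":0},{"jaw":1,"travel":[0,0,1],"roll":0},{"jaw":1,"travel":[0,0,1],"roll":0}]' 35 |grep -E "grip"; python3 -c "$T"
```

```text
grip_width: 0.0132
gripper_force: 34.3
[-0.025 -0.073 -0.019] [ 0.1 -0.6 -1.9] [ 0.5516 -0.1866  0.3717]
grip_width: 0.0136
gripper_force: 34.3
[ 0.02  -0.022 -0.017] [-0.2 -0.6 -2.4] [ 0.5516 -0.1866  0.3728]
grip_width: 0.0139
gripper_force: 34.3
[ 0.034 -0.022 -0.028] [-0.8 -0.4 -3.1] [ 0.5516 -0.1866  0.3738]
```

Only the lid's weight is felt at 4 mm, past the jaws' slack, so it is free. I'll lift it out.

```bash
T='from rig import *;o=observe();print(o["wrist_torque"].round(3),o["ft_force"].round(1),o["position"].round(4),o["q"].round(1))'
python3 -m creep '[{"jaw":1,"travel":[0,0,1],"roll":0},{"jaw":1,"travel":[0,0,2],"roll":0},{"jaw":1,"travel":[0,0,3],"roll":0},{"jaw":1,"travel":[0,0,4],"roll":0},{"jaw":1,"travel":[0,0,5],"roll":0},{"jaw":1,"travel":[0,0,6],"roll":0},{"jaw":1,"travel":[0,0,7],"roll":0},{"jaw":1,"travel":[0,0,8],"roll":0}]' 35 |grep -E "grip"; python3 -c "$T"
python3 -m creep '[{"jaw":1,"travel":[0,0,3],"roll":0},{"jaw":1,"travel":[0,0,6],"roll":0},{"jaw":1,"travel":[0,0,9],"roll":0},{"jaw":1,"travel":[0,0,13],"roll":0},{"jaw":1,"travel":[0,0,18],"roll":0},{"jaw":1,"travel":[0,0,25],"roll":0},{"jaw":1,"travel":[0,0,35],"roll":0},{"jaw":1,"travel":[0,0,45],"roll":0},{"jaw":1,"travel":[0,0,55],"roll":0},{"jaw":1,"travel":[0,0,55],"roll":0},{"jaw":1,"travel":[0,0,55],"roll":0}]' 35 |grep -E "grip"; python3 -c "$T"
python3 - <<'E'
from h import *
big=[]
for n,(x0,y0) in {"scene":(130,90),"top":(100,130)}.items():
    im,d=get_image(n); np.savez(f"pics/{n}1.npz",im=im,d=d); big.append(cv2.resize(im[y0:y0+150,x0:x0+200],(400,300),interpolation=2))
cv2.imwrite("pics/lift.png",np.hstack(big)[:,:,::-1])
E
```

```text
grip_width: 0.0131
gripper_force: 34.3
[-0.022  0.001 -0.044] [-0.  -0.2 -1.8] [ 0.5516 -0.1866  0.3818] [-30.3  26.   71.3   0.   82.7  26.6]
grip_width: 0.0135
gripper_force: 34.4
[ 0.057 -0.081  0.041] [-0.2 -0.5 -2.6] [ 0.5515 -0.1866  0.4368] [-30.3  24.   65.5   0.   90.5  26.6]
```

View pics/lift.png

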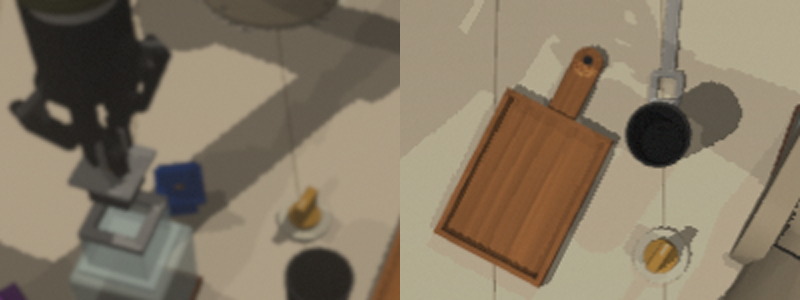

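The lid hangs clear above the empty mouth, at left crop (110,175). The tray is undisturbed at right crop (525,185). I'll carry the lid over.

```bash
T='from rig import *;o=observe();print(o["wrist_torque"].round(3),o["ft_force"].round(1),o["position"].round(4),o["q"].round(1))'
python3 -m creep '[{"jaw":1,"travel":[0,15,5],"roll":0},{"jaw":1,"travel":[-2,40,5],"roll":0},{"jaw":1,"travel":[-3,70,5],"roll":0},{"jaw":1,"travel":[-5,105,5],"roll":0},{"jaw":1,"travel":[-7,140,5],"roll":0},{"jaw":1,"travel":[-9,175,5],"roll":0},{"jaw":1,"travel":[-11,210,5],"roll":0},{"jaw":1,"travel":[-13,245,5],"roll":0},{"jaw":1,"travel":[-15,280,5],"roll":0},{"jaw":1,"travel":[-17,310,5],"roll":0},{"jaw":1,"travel":[-18,335,5],"roll":0},{"jaw":1,"travel":[-19,346,5],"roll":0}]' 35 |grep -E "grip"; python3 -c "$T"
python3 -m creep '[{"jaw":1,"travel":[0,0,-10],"roll":0},{"jaw":1,"travel":[0,0,-30],"roll":0},{"jaw":1,"travel":[0,0,-55],"roll":0},{"jaw":1,"travel":[0,0,-80],"roll":0},{"jaw":1,"travel":[0,0,-105],"roll":0},{"jaw":1,"travel":[0,0,-130],"roll":0},{"jaw":1,"travel":[0,0,-150],"roll":0},{"jaw":1,"travel":[0,0,-160],"roll":0},{"jaw":1,"travel":[0,0,-160],"roll":0},{"jaw":1,"travel":[0,0,-160],"roll":0}]' |grep -E "grip"; python3 -c "$T"
python3 - <<'E'
from h import *
big=[]
for n,(x0,y0) in {"scene":(270,120),"top":(70,130)}.items():
    im,d=get_image(n); np.savez(f"pics/{n}2.npz",im=im,d=d); big.append(cv2.resize(im[y0:y0+150,x0:x0+160],(400,375),interpolation=2))
cv2.imwrite("pics/over.png",np.hstack(big)[:,:,::-1])
E
```

```text
grip_width: 0.0136
gripper_force: 34.4
[-0.075  0.008 -0.007] [-0.9 -0.1 -2.5] [0.5317 0.162  0.4418] [ 4.7 21.1 69.3  0.  89.6 61.5]
grip_width: 0.0134
gripper_force: 34.4
[-0.021 -0.02   0.017] [ 0.1 -0.2 -1.9] [0.5328 0.159  0.2824] [ 4.4 29.1 84.1 -0.  66.8 61.3]
```

View pics/over.png

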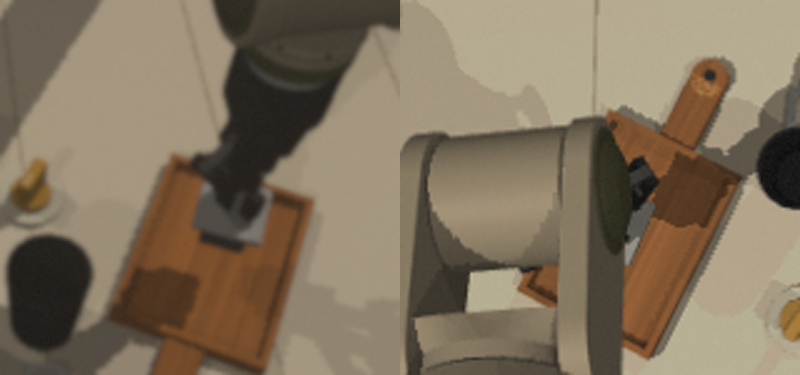

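The lid hangs level over the tray floor at left crop (230,215), with nothing nearby. I'll lower it, slowly near contact.

```bash
T='from rig import *;o=observe();print(o["ft_force"].round(1),o["position"].round(4))'
python3 -m creep '[{"jaw":1,"travel":[0,0,-10],"roll":0},{"jaw":1,"travel":[0,0,-20],"roll":0},{"jaw":1,"travel":[0,0,-30],"roll":0},{"jaw":1,"travel":[0,0,-38],"roll":0},{"jaw":1,"travel":[0,0,-44],"roll":0},{"jaw":1,"travel":[0,0,-48],"roll":0},{"jaw":1,"travel":[0,0,-50],"roll":0},{"jaw":1,"travel":[0,0,-51],"roll":0},{"jaw":1,"travel":[0,0,-52],"roll":0},{"jaw":1,"travel":[0,0,-52],"roll":0}]' |grep -E "grip"; python3 -c "$T"
python3 -m creep '[{"jaw":1,"travel":[0,0,-0.5],"roll":0},{"jaw":1,"travel":[0,0,-1],"roll":0},{"jaw":1,"travel":[0,0,-1.5],"roll":0},{"jaw":1,"travel":[0,0,-2],"roll":0},{"jaw":1,"travel":[0,0,-2],"roll":0}]' |grep -E "grip"; python3 -c "$T"
python3 -m creep '[{"jaw":1,"travel":[0,0,-0.5],"roll":0},{"jaw":1,"travel":[0,0,-1],"roll":0},{"jaw":1,"travel":[0,0,-1],"roll":0}]' |grep -E "grip"; python3 -c "$T"
python3 -m creep '[{"jaw":1,"travel":[0,0,-0.5],"roll":0},{"jaw":1,"travel":[0,0,-1],"roll":0},{"jaw":1,"travel":[0,0,-1],"roll":0}]' |grep -E "grip"; python3 -c "$T"
```

```text
grip_width: 0.0132
gripper_force: 34.5
[-0.1 -0.6 -2. ] [0.5326 0.1594 0.2299]
grip_width: 0.0132
gripper_force: 34.5
[-0.8 -0.1 -2.9] [0.5325 0.1594 0.2277]
grip_width: 0.0134
gripper_force: 34.5
[-0.3  0.4 -2.3] [0.5326 0.1594 0.2268]
grip_width: 0.0135
gripper_force: 35.9
[-3.1 -0.5  8. ] [0.5325 0.1594 0.2266]
```

Contact is where predicted. I'll ease off slightly, then release and retreat upward.

```bash

python3 -m creep '[{"jaw":1,"travel":[0,0,0.8],"roll":0},{"jaw":1,"travel":[0,0,0.8],"roll":0},{"jaw":0.7,"travel":[0,0,0.8],"roll":0},{"jaw":0.3,"travel":[0,0,0.8],"roll":0},{"jaw":-0.2,"travel":[0,0,0.8],"roll":0},{"jaw":-0.6,"travel":[0,0,0.8],"roll":0},{"jaw":-0.6,"travel":[0,0,0.8],"roll":0},{"jaw":-0.6,"travel":[0,0,5],"roll":0},{"jaw":-0.6,"travel":[0,0,20],"roll":0},{"jaw":-0.6,"travel":[0,0,50],"roll":0},{"jaw":-0.6,"travel":[0,0,90],"roll":0},{"jaw":-0.6,"travel":[0,0,135],"roll":0}]' 20
python3 -m creep '[{"jaw":-0.6,"travel":[0,0,40],"roll":0},{"jaw":-0.6,"travel":[-30,-30,60],"roll":0},{"jaw":-0.6,"travel":[-60,-70,60],"roll":0},{"jaw":-0.6,"travel":[-90,-110,60],"roll":0},{"jaw":-0.6,"travel":[-110,-150,60],"roll":0},{"jaw":-0.6,"travel":[-120,-180,60],"roll":0},{"jaw":-0.6,"travel":[-120,-180,60],"roll":0},{"jaw":-0.6,"travel":[-120,-180,60],"roll":0},{"jaw":-0.6,"travel":[-120,-180,60],"roll":0}]'
python3 - <<'E'
from h import *
big=[]
for n,(x0,y0) in {"scene":(270,150),"top":(90,130)}.items():
    im,d=get_image(n); np.savez(f"pics/{n}3.npz",im=im,d=d); big.append(cv2.resize(im[y0:y0+150,x0:x0+160],(400,375),interpolation=2))
    P=pts(n,crop(np.ones(d.shape,bool),x0,x0+160,y0,y0+150),d); P=P[(np.hypot(P[:,0]-.5325,P[:,1]-.1594)<.06)]
    fl=P[(P[:,2]>.035)&(P[:,2]<.06)]; kn=P[(P[:,2]>.07)&(P[:,2]<.1)]
    print(n,"flange",len(fl),np.median(fl,0).round(4),"knob top z",np.percentile(kn[:,2],90) if len(kn) else None)
cv2.imwrite("pics/end.png",np.hstack(big)[:,:,::-1])
E
```

```text
time_s: 21.6
position: [0.5323, 0.1593, 0.3619]
tool_rot: [[0.838, 0.546, -0.002], [0.546, -0.838, -0.0], [-0.002, -0.001, -1.0]]
ft_force: [0.8, 0.5, 0.4]
grip_width: 0.0682
gripper_force: 0.0
time_s: 22.5
position: [0.4127, -0.02, 0.4208]
tool_rot: [[0.837, 0.547, 0.0], [0.547, -0.837, 0.0], [0.0, 0.0, -1.0]]
ft_force: [-0.0, 0.4, -0.4]
grip_width: 0.0686
gripper_force: 0.0
scene flange 443 [0.5445 0.1509 0.0436] knob top z 0.07887095645917552
top flange 509 [0.5311 0.1548 0.0451] knob top z 0.08108357782593907
```

View pics/end.png

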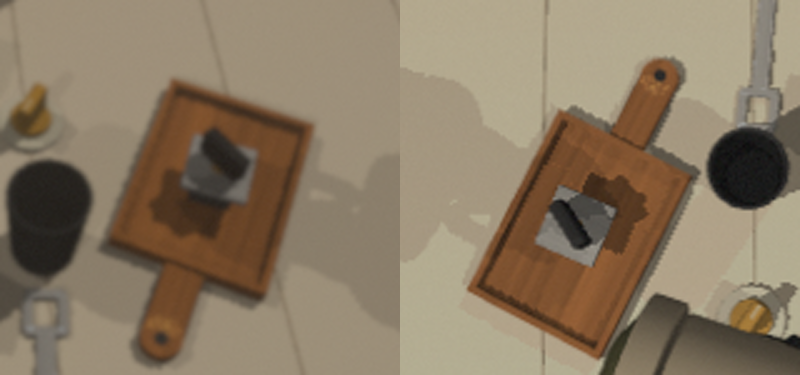

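The lid stands upright near the middle of the tray, at left crop (220,170) and right crop (577,225). Its flange and knob heights match standing on the floor, the other objects are unmoved and the arm is clear, so I'll hand in.

```bash
python3 -c "from rig import *;print(close_job())"
```

```text
the job is handed in; nothing more can be done
None
```

I slackened the lid fully (the thread loosens clockwise from above), lifted it out and stood it upright near the middle of the oak tray, then handed the job in at about 22.6 s; no verdict was returned.

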